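# Charge the mill jar through the diverter chute

### The job

Charge the round mill jar with the four grinding balls: first throw the chute's flap hard over to its stop so that everything runs out above the round jar, then set the hod of balls on the loading ledge, nose over the hopper, and let go of it. Then take the hod by its tail grip and tip it over the sill, its front staying at the ledge, until all four balls have run into the round jar. Let the hod back down flat on the ledge, let go, leave the flap over, and leave the other things on the table where they are.

Things in the scene. Friction and masses are not known exactly. Their poses are not given: they have to be found in the camera images.
- chute: Bench diverter chute of galvanised sheet, fixed to the table. Origin on the table under the middle of the hopper, z up. Two exit spouts open downwards at x = +134 and x = -134 mm, 85 mm above the table; the loading ledge is on its +y side, the flap lever on its -y side.
- hopper (a point): Middle of the hopper's throat, chute (0, 0, 214) mm. Throat 116 (x) by 84 mm (y); above it two sides flare out at 45 degrees to a mouth 200 mm long in x at 258 mm height. The splash plate on the lever side (chute y = -42 to -45) stands 270 mm above the table; the ledge side is only as high as the ledge.
- ledge (a point): Middle of the loading ledge's top: chute (0, 112, 220) mm. Flat sheet, 220 mm above the table, chute x from -75 to +75 and y from 43 to 181 mm, flush to the hopper's edge; nothing beyond its outer end. A hod standing with its toe 20 mm short of the sill, nose towards the hopper (hod +x along chute -y), is well placed.
- sill (a point): Middle of the rolled sill (round bar 8 mm thick, along chute x) at the ledge's hopper-side edge: chute (0, 47, 222) mm. It stands only 2.5 mm above the ledge; the hod's nose reaches over it.
- flap (a joint): Diverter flap, rad: hinged on a shaft along chute +y at chute x = 0, 148 mm above the table, standing 96 mm up. 0 = upright; positive = flap and lever lean to chute +x, closing that exit so all goes out at -x; negative = lean to -x, all goes out at +x. Stops at -0.62 and +0.62. Stiff (0.22 N m, 2 to 3 N at the lever), stays where left.
- flap_knob (a point): Centre of the black ball knob (28 mm across) on the flap lever, 116 mm from the shaft's axis, in the plane chute y = -80 mm, 21 mm clear of the splash plate. Below it the lever is a bar 10 x 10 mm. The lever leans just as the flap does; it can be pushed or pinched from above.
- jar: Round squat porcelain mill jar, open, 132 mm across, 70 mm high, wall 7 mm, floor 8 mm; fixed under one exit spout of the chute (either one). Origin at the centre of its underside.
- tub: Square white tub, 132 x 132 x 66 mm, fixed under the other exit spout. Origin at the centre of its underside.
- hod: Open steel hod (small scuttle), 0.32 kg empty, 84 mm wide, with four balls in it. Origin at the centre of its flat bottom, +x to its nose, -x to its tail, z up. Bottom from x = -60 to +60; then the open nose slopes up 30 degrees to x = 89, z = 19 mm: tipping 50 to 60 degrees empties it. Sides and back 55 mm high. Held by the tail alone it sags.
- hod_bail (a point): Middle of the carrying bail: a square wooden bar 16 x 16 mm, 90 mm long across the hod (along hod y), at hod (0, 0, 104) mm; 60 mm of free space under it above the balls.
- hod_tail (a point): Middle of the tail grip: a wooden bar 18 mm wide (hod y), 16 mm high, straight back from the hod's rear, hod x from -66 to -151 mm; this point is at hod (-113, 0, 35) mm.
- hod_toe (a point): Front edge of the hod's flat bottom, where the nose begins to rise: hod (60, 0, 0) mm.
- ball0: White porcelain grinding ball, glazed smooth, 34 mm across, 50 g, lying loose in the hod. Origin at its centre.
- ball1: White porcelain grinding ball, glazed smooth, 34 mm across, 50 g, lying loose in the hod. Origin at its centre.
- ball2: White porcelain grinding ball, glazed smooth, 34 mm across, 50 g, lying loose in the hod. Origin at its centre.
- ball3: White porcelain grinding ball, glazed smooth, 34 mm across, 50 g, lying loose in the hod. Origin at its centre.
- lid: Bystander, not to be disturbed: round porcelain mill-jar lid with a knob, 128 mm across, 42 mm high. Origin at the centre of its underside.
- pinchpot: Bystander, not to be disturbed: brown clay pinch pot, 86 mm across, 85 mm high. Origin at the centre of its underside.
- mug: Bystander, not to be disturbed: yellow mug, 80 mm across, 85 mm high. Origin at the centre of its underside.
- glaze_bottle: Bystander, not to be disturbed: white glaze bottle, 66 mm across, 150 mm high. Origin at the centre of its underside.
- kidney: Bystander, not to be disturbed: blue kidney rib, flat, 100 x 56 x 6 mm. Origin at the centre of its underside.
- fettler: Bystander, not to be disturbed: spatula, 190 mm long, lying flat. Origin at the centre of its underside.

How it is judged (in metres and radians):
On the way, in this order (a step that is already met when the one before it is completed fails the run):
1. the flap is hard over to the stop that sends parts to the round jar (past 0.56 of 0.62 rad) (((x of jar in the frame of chute above 0 m and value of joint flap below -0.56 rad) or (x of jar in the frame of chute below 0 m and value of joint flap above 0.56 rad))), for 0.2 s.
2. the hod stands flat and still on the ledge, nose over the hopper, let go: origin within 40 mm of chute x = 0, at chute y 95 to 165 mm (x of hod in the frame of chute between -0.04 and 0.04 m and y of hod in the frame of chute between 0.095 and 0.165 m and z of hod in the frame of chute between 0.21 and 0.24 m and angle between hod's own z axis and vertical below 0.12 rad and contact force between the fingers and hod below 0.3 N and linear speed of hod below 0.03 m/s and distance between hod_toe and sill below 0.075 m), for 0.3 s.
3. the hod is held by its tail grip (grasp within 55 mm of the grip's middle) and tipped more than 0.6 rad while its toe is within 55 mm of the sill (angle between hod's own z axis and vertical above 0.6 rad and distance between the grasp point and hod_tail below 0.055 m and contact force between the fingers and hod above 0.5 N and distance between hod_toe and sill below 0.055 m), for 0.1 s.
At the end, for the whole second after the job is handed in: All four balls lie still in the round jar (within 52 mm of its axis, below its rim); the flap is still past 0.56 rad on that side; the hod stands flat (tilt under 0.12 rad), still and let go on the ledge, origin within 40 mm of chute x = 0 and at chute y 95 to 165 mm (all of step 2 and horizontal distance between each of ball0, ball1, ball2, ball3 and jar below 0.052 m and z of ball0 in the frame of jar between 0.015 and 0.07 m and linear speed of each of ball0, ball1, ball2, ball3 below 0.05 m/s and z of ball1 in the frame of jar between 0.015 and 0.07 m and z of ball2 in the frame of jar between 0.015 and 0.07 m and z of ball3 in the frame of jar between 0.015 and 0.07 m and ((x of jar in the frame of chute above 0 m and value of joint flap below -0.56 rad) or (x of jar in the frame of chute below 0 m and value of joint flap above 0.56 rad))); the robot touches nothing.
It fails at once if a bystander is pushed more than 40 mm (distance of any of lid, pinchpot, mug, glaze_bottle, kidney, fettler from where it was at the start of the episode above 0.04 m).
It also fails if it takes over 72 s, if anything falls off the work surface, if the arm or the gripper's body presses on something with over 40 N, if the wrist force passes 120 N, or if a joint passes its speed limit or range.

### The arm

A 7-joint arm with a two-finger parallel gripper is mounted at the origin on the work surface. World frame = base frame: x ahead of the robot, y to its left, z up, the work surface at z = 0. Lengths are in mm, angles in rad, forces in N, time in s.
With the tool pointing down it reaches from about 400 to 850 mm from the base axis. Payload 10.4 kg.
Tool frame: the origin (TCP) lies at the very end of the fingers, on their centre line; the grasp point (between the pads) lies 19 mm behind it; z points along the fingers, y is the line along which they close (so a half turn about z gives the same grasp; the last joint's range is limited). The gripper opens to 87 mm and grips with 3 to 60 N. Pads are 19 mm wide; open, the fingers measure 117 mm over their backs; the gripper's body (75 mm by 190 mm) begins 51 mm behind the grasp point.
Start: joints at [1.254, 0.332, -0.065, 1.46, 0.022, 1.35, -0.088], TCP at [181.017, -598.237, 200.676] pointing down, gripper open.
Joint ranges: [-2.6, 2.6], [-0.5, 2.12], [-1.47, 1.34], [0.16, 2.42], [-1.27, 4.41], [0.06, 2.06], [-2.6, 2.6]. Speed limits (rad/s): [2.22, 2.22, 2.79, 2.79, 3.14, 3.14, 3.14].

### API

Orientations are given as a unit quaternion [w, x, y, z].
In Python, from rig import readout, eyes, ctrl gives the robot as it stands.
- The arm moves only by the shell command python3 -m pendant 'ROWS' [OPENING]. ROWS is JSON, a list of rows, each a list of 6 numbers: the shift along the tool's x, y, z in cm, then the turn, a rotation vector about the tool's x, y, z in rad. A call has 1 to 8 rows; each row is the pose to reach, as a shift and turn from the pose commanded when the call began, along the tool's axes at that moment; what a row does not reach only later rows make up. A row lasts 1/12 s, in which the tool goes at most 41.7 mm and 7.16 degrees, less where a joint would pass 70% of its speed; a pose out of reach is approached as far as the arm can. A call with a gripper value outside its range is refused whole. OPENING is the closure, from -1 (fully open) to 1 (shut), so that 0 is half open, set as the call begins (- or left out, the last holds). The fingers move at their own pace and stop on an object; the grip force is fixed at half the most. Time passes only in rows, so rows that repeat a pose let the fingers close. It gives the time, the measured TCP pose, the force, the opening and the grip force at its end, in the units of the state.
- readout.read_state(): the state, without advancing time (a new reading comes with each control period).
- eyes.grab_frame(name): name is "side" or "top"; returns a dict with "frame" (400x640x3 uint8, red, green, blue), "z_map" (400x640 float32, mm along the optical axis (not along the pixel's ray), 0 where there is no reading), "intrinsics" (3x3 intrinsics, pixels), "origin" and "attitude" of the camera in the world. Camera axes: x right, y up, looking along -z (the intrinsics and any distortion apply to the point x, -y, -z); pixel columns grow to the right and rows downward; lengths in mm; the calibration is good to about 2 mm. A picture is of the moment at which its call begins.
- ctrl.job_done(): hands the job in; it is judged then, once.
The state is a dict: "t": time; "q": joint angles; "joint_velocities": joint speeds; "tau": joint torques, N m; "ee_pos": TCP position; "orientation": TCP orientation; "ft_force": force on the tool from outside, world axes, zero at the start; "torque": the same for the moment, N m; "grip_width": finger opening in mm; "gripper_force": force on a finger pad.
Only numpy, scipy, OpenCV 4.12 (cv2) and the standard library are available. Lean on these libraries where they do the work, as an engineer would, in place of code of your own. Each camera call takes 0.05 s, during which the arm holds its last target. There are 200 camera calls.

## Working session

There is one attempt and no reset: what is moved stays moved. The work goes in short steps, Python scripts to look and compute and a shell command to move; the robot and the scene stay as the last step left them, time stands still between calls to the robot, and variables do not carry over. Pictures are saved under pics/ and viewed, at most 10 in all, crops included, and the job is handed in when it is done.

```bash
ls; mkdir -p pics; python3 - <<'E'
from rig import readout, eyes
import cv2,pickle
for n in ("top","side"):
    f=eyes.grab_frame(n); pickle.dump(f,open(f"/tmp/{n}0.pkl","wb"))
    cv2.imwrite(f"pics/{n}0.png",f["frame"][:,:,::-1]); print(n,f["intrinsics"],f["origin"],f["attitude"])
print(readout.read_state())
E
```

```text
pics
top [[402.45684127   0.         319.4949599 ]
 [  0.         402.45684127 193.02166926]
 [  0.           0.           1.        ]] [ 363.88195177  -44.11361353 1382.10834625] [-0.7010373  -0.06598853  0.06095267  0.70744398]
side [[442.11868857   0.         323.01979338]
 [  0.         442.11868857 198.8177261 ]
 [  0.           0.           1.        ]] [364.12674435 859.37471982 848.07609463] [-0.0947932  -0.0455019   0.44764882  0.88800583]
{'t': 0.1, 'q': array([ 1.25438241,  0.33282373, -0.06470001,  1.46080604,  0.02162291,
        1.34989362, -0.08849634]), 'joint_velocities': array([ 6.68298340e-04, -7.09411291e-04, -6.31203143e-05, -3.85595398e-03,
       -6.73370484e-04, -1.82534299e-03,  7.21448077e-04]), 'tau': array([ 2.07863472e-03, -6.24546146e+01,  2.52055790e-02, -3.90718174e+01,
       -6.12197933e-02,  3.65773437e-02,  4.67840508e-06]), 'ee_pos': array([ 180.89104373, -597.88604485,  199.94860549]), 'orientation': array([-6.03958307e-04,  9.89226413e-01,  1.46392362e-01, -1.27572637e-04]), 'ft_force': array([-0.69531042,  0.13744578, -0.16363939]), 'torque': array([0.02692287, 0.0219788 , 0.0359836 ]), 'gripper_force': 0.0, 'grip_width': 86.93904442357488}
```

View pics/top0.png

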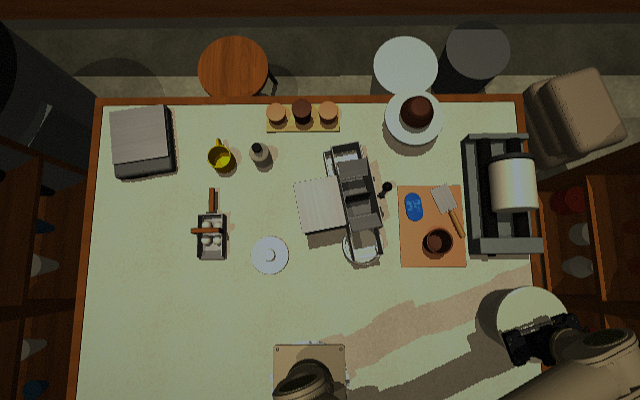

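View pics/side0.png

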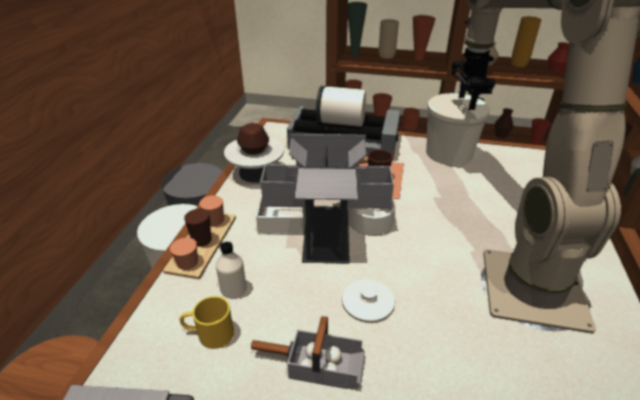

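The top view shows the hod at (210,237), with its nose towards the robot and its tail at (212,190). The ledge is at (320,205), the lever knob at (388,187), the round jar at (360,248) and the tub at (343,160). The jar is therefore at chute -x, and the flap has to go positive, i.e. the lever towards world +x.

```bash
cat > h.py <<'E'
import numpy as np,cv2,pickle
from scipy.spatial.transform import Rotation as R
def rot(f):
    a=np.asarray(f["attitude"],float); return R.from_quat(np.r_[a[1:],a[0]]).as_matrix() if a.shape==(4,) else a
def cloud(f):
    K=f["intrinsics"]; z=f["z_map"].astype(float); v,u=np.indices(z.shape)
    p=np.stack([(u-K[0,2])/K[0,0]*z,-(v-K[1,2])/K[1,1]*z,-z],-1)
    return p@rot(f).T+f["origin"]
def atz(f,u,v,Z):
    K=f["intrinsics"]; d=rot(f)@np.array([(u-K[0,2])/K[0,0],-(v-K[1,2])/K[1,1],-1]); o=np.asarray(f["origin"])
    return o+d*(Z-o[2])/d[2]
E
python3 - <<'E'
from h import *
f=pickle.load(open("/tmp/top0.pkl","rb")); print(f.keys())
P=cloud(f)
for u,v in [(320,205),(388,187),(360,248),(150,230),(208,230),(212,200),(269,254),(260,150),(437,240)]: print(u,v,P[v,u].round())
m=(abs(P[...,2]-220)<6); m[:,:285]=0; m[:,350:]=0; m[:170]=0;m[240:]=0
r=cv2.minAreaRect(P[m][:,:2].astype(np.float32)); print(m.sum(),r,cv2.boxPoints(r), np.median(P[m][:,2]))
def crop(n,a,b,c,d,s):
    cv2.imwrite(f"pics/{n}.png",cv2.resize(f["frame"][c:d,a:b,::-1],None,fx=s,fy=s,interpolation=cv2.INTER_CUBIC))
x=cv2.resize(f["frame"][130:280,285:405,::-1],None,fx=4,fy=4,interpolation=cv2.INTER_CUBIC)
y=cv2.resize(f["frame"][180:270,190:240,::-1],None,fx=6,fy=6,interpolation=cv2.INTER_CUBIC)
c=np.zeros((600,790,3),np.uint8); c[:,:480]=x; c[:540,485:785]=y; cv2.imwrite("pics/c0.png",c)
E
```

```text
dict_keys(['frame', 'z_map', 'intrinsics', 'origin', 'attitude'])
320 205 [540. -38. 218.]
388 187 [ 580. -229.  276.]
360 248 [ 423. -171.   10.]
150 230 [491. 549.   1.]
208 230 [479. 318. 111.]
212 200 [587. 328.  43.]
269 254 [405. 132.  46.]
260 150 [731. 153. 141.]
437 240 [ 448. -432.    9.]
2438 ((551.84521484375, -47.516868591308594), (174.47496032714844, 166.75323486328125), 5.817903995513916) [[ 456.60544    26.587265]
 [ 473.50876  -139.30704 ]
 [ 647.08496  -121.621   ]
 [ 630.18164    44.2733  ]] 220.28036704360807
```

View pics/c0.png

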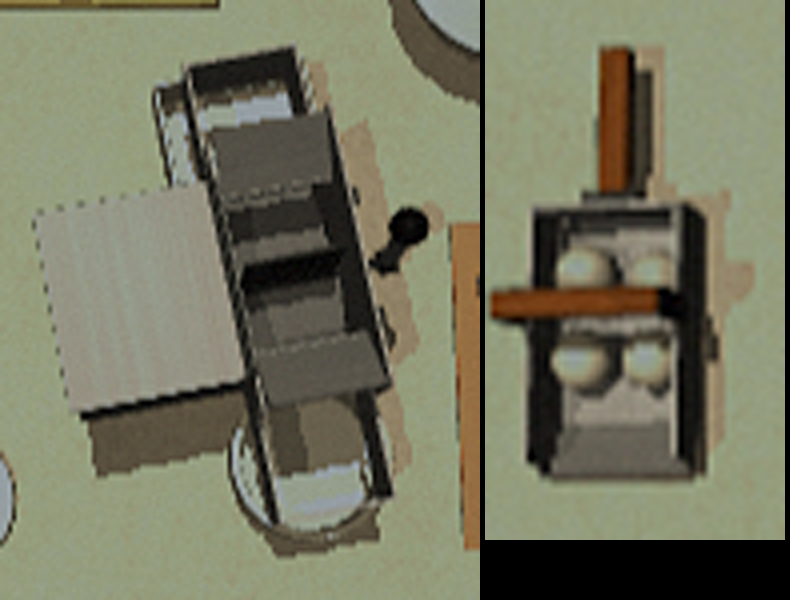

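The crop shows the ledge corners at about (294,183), (336,176), (346,225) and (305,233), with the knob at (387,186.5). The hod's tail runs from (211.8,188) to (211.8,212) and its bail is centred near (207,230).

```bash
python3 - <<'E'
from h import *
f=pickle.load(open("/tmp/top0.pkl","rb")); P=cloud(f)
c=[atz(f,285+u/4,130+v/4,220)[:2] for u,v in [(37,212),(205,185),(245,380),(82,412)]]
print(np.round(c,1))
# yaw of chute: x axis = near->far ; ledge outer edge center y=181, inner ~43-47
fl,fr,nr,nl=map(np.array,c)
ax=(fl-nl)+(fr-nr); ay=(fl-fr)+(nl-nr)
yx=np.arctan2(ax[1],ax[0]); yy=np.arctan2(ay[1],ay[0])-np.pi/2; print("yaw",yx,yy,[np.linalg.norm(k) for k in (fl-nl,fr-nr,fl-fr,nl-nr)])
yaw=(yx+yy)/2; C=(fl+fr+nr+nl)/4; Rz=np.array([[np.cos(yaw),-np.sin(yaw)],[np.sin(yaw),np.cos(yaw)]])
O=C-Rz@[0,112]; print("ledge",C,"chute",O,"yaw",yaw)
k=atz(f,285+408/4,130+226/4,265); print("knob",k, Rz.T@(k[:2]-O))
# points in region of knob
m=np.zeros(P.shape[:2],bool); m[178:196,378:394]=1; m&=P[...,2]>100
q=P[m]; q2=np.c_[(q[:,:2]-O)@Rz,q[:,2]]; print(q2.round()[::6])
# jar check
# ledge z fit
for n,u,v,z in [("tail0",616,47,43),("tail1",616,192,43),("bailL",492,303,112),("bailR",680,300,112),("noseL",552,478,19),("noseR",690,478,19)]:
    print(n,atz(f,190+(u-485)/6,180+v/6,z).round(1))
m=np.zeros(P.shape[:2],bool); m[220:240,190:226]=1; m&=P[...,2]>95; print("bail cloud",P[m].min(0),P[m].max(0),P[m].mean(0))
m=np.zeros(P.shape[:2],bool); m[184:210,205:218]=1; m&=P[...,2]>32; print("tail cloud",P[m].min(0),P[m].max(0),P[m].mean(0), np.polyfit(P[m][:,0],P[m][:,1],1))
E
```

```text
[[ 605.9   37.5]
 [ 625.   -86.7]
 [ 480.4 -113.3]
 [ 458.3    4.6]]
yaw 0.20087246022934702 0.1684209821445417 [np.float64(151.1645191537875), np.float64(147.07434477295058), np.float64(125.63249806058448), np.float64(119.95506220692364)]
ledge [542.39953196 -39.44108256] chute [ 562.96265037 -149.53721402] yaw 0.18464672118694436
knob [ 583.7839436  -227.89100145  265.        ] [  6.08165739 -80.84463927]
[[ 1.800e+01 -8.000e+01  2.710e+02]
 [ 1.400e+01 -8.100e+01  2.750e+02]
 [ 1.300e+01 -7.500e+01  2.730e+02]
 [ 1.200e+01 -7.000e+01  2.680e+02]
 [ 7.000e+00 -8.400e+01  2.800e+02]
 [ 7.000e+00 -7.400e+01  2.760e+02]
 [ 4.000e+00 -9.100e+01  2.720e+02]
 [ 2.000e+00 -7.800e+01  2.790e+02]
 [ 3.000e+00 -6.800e+01  2.710e+02]
 [-1.000e+00 -8.400e+01  2.730e+02]
 [-2.000e+00 -7.400e+01  2.770e+02]
 [ 8.000e+00 -7.500e+01  2.080e+02]
 [-5.000e+00 -8.000e+01  2.730e+02]
 [-6.000e+00 -7.200e+01  2.670e+02]
 [ 3.000e+00 -7.500e+01  2.040e+02]
 [ 6.000e+00 -7.400e+01  1.710e+02]
 [ 6.000e+00 -7.300e+01  1.560e+02]
 [-1.760e+02  1.400e+02  1.382e+03]
 [-3.000e+00 -8.100e+01  1.760e+02]]
tail0 [628.8 330.   43. ]
tail1 [546.  326.8  43. ]
bailL [478.3 370.8 112. ]
bailR [478.9 271.6 112. ]
noseL [388.6 362.8  19. ]
noseR [388.  285.7  19. ]
bail cloud [363.88195177 -44.11361353  95.09151486] [ 486.33223189  371.4802305  1382.10834625] [475.92996686 320.02686385 135.78598606]
tail cloud [363.88195177 -44.11361353  32.29703542] [ 628.8920351   340.9082884  1382.10834625] [587.1020752  321.41861421  73.6192194 ] [   1.19771948 -381.7649755 ]
```

```bash
cat >> h.py <<'E'
O=np.array([563.8,-152.,0]); YAW=.185; C=R.from_euler("z",YAW)
def delta(p,psi,tilt=0,chute=True,G=0):
    """tool shift (cm) and turn to put the point G mm behind the TCP at p; psi = heading of tool x, tilt about chute x"""
    from rig import readout
    s=readout.read_state(); q=s["orientation"]; A=R.from_quat(np.r_[q[1:],q[0]])
    B=R.from_euler("x",tilt)*R.from_euler("z",psi)*R.from_euler("x",np.pi)
    p=np.array(p,float)
    if chute: p=C.apply(p)+O; B=C*B
    p=p+B.apply([0,0,G])
    print("shift cm",A.inv().apply(p-s["ee_pos"]).round(2)/10,"turn",(A.inv()*B).as_rotvec().round(3),"t",round(s["t"],2),"F",s["ft_force"].round(1))
def inchute(p): return C.inv().apply(np.asarray(p)-O)
E
python3 -c "
from h import *
delta([-40,-80,330],0)"
```

```text
shift cm [ 44.718 -24.085 -12.979] turn [-0.001  0.     0.109] t 0.1 F [-0.7  0.1 -0.2]
```

```bash
python3 -m pendant '[[0,0,-8,0,0,0],[0,0,-12,0,0,0],[4,-2,-13,0,0,0],[8,-4.3,-13,0,0,0.03],[12,-6.5,-13,0,0,0.05],[16,-8.6,-13,0,0,0.08],[19.5,-10.5,-13,0,0,0.1],[23,-12.4,-13,0,0,0.109]]' 1; python3 -c "
from h import *
delta([-40,-80,330],0)"
```

```text
t: 0.77
ee_pos: [348.1, -429.5, 330.6]
orientation: [0.0, 0.996, 0.092, -0.0]
ft_force: [0.1, 0.3, 0.5]
grip_width: 41.5
gripper_force: 0.0
shift cm [ 22.278 -15.345   0.052] turn [ 0.     0.    -0.002] t 0.77 F [0.1 0.3 0.5]
```

```bash
python3 -m pendant '[[3.3,-2.3,0,0,0,0],[6.6,-4.6,0,0,0,0],[9.9,-6.8,0,0,0,0],[13.2,-9.1,0,0,0,0],[16.5,-11.4,0,0,0,0],[19.8,-13.7,0,0,0,0],[22.3,-15.3,0,0,0,0],[22.3,-15.3,0,0,0,0]]' 1; python3 -c "
from h import *
delta([-40,-80,330],0)
delta([-40,-80,236],0)"
```

```text
t: 1.43
ee_pos: [542.0, -232.9, 329.5]
orientation: [-0.002, 0.995, 0.097, 0.0]
ft_force: [1.1, 1.0, 0.0]
grip_width: 0.7
gripper_force: 0.0
shift cm [-0.372  0.45  -0.051] turn [-0.003 -0.001  0.009] t 1.43 F [1.1 1.  0. ]
shift cm [-0.38   0.482  9.349] turn [-0.003 -0.001  0.009] t 1.43 F [1.1 1.  0. ]
```

```bash
python3 -m pendant '[[0,0,3,0,0,0],[0,0,6,0,0,0],[0,0,8,0,0,0],[0,0,9.4,0,0,0],[0,0,9.4,0,0,0],[0,0,9.4,0,0,0]]' 1; python3 - <<'E'
from h import *
from rig import eyes,readout
f=eyes.grab_frame("top"); s=eyes.grab_frame("side")
a=cv2.resize(f["frame"][140:260,290:450,::-1],None,fx=2.5,fy=2.5,interpolation=cv2.INTER_CUBIC)
b=cv2.resize(s["frame"][110:270,220:440,::-1],None,fx=1.8,fy=1.8)
c=np.zeros((300,800,3),np.uint8); c[:,:400]=a; c[:288,402:798]=b; cv2.imwrite("pics/p1.png",c)
print(inchute(readout.read_state()["ee_pos"]))
E
```

```text
t: 1.93
ee_pos: [537.8, -239.9, 236.2]
orientation: [-0.0, 0.996, 0.092, -0.001]
ft_force: [-0.2, 0.2, -0.6]
grip_width: 0.6
gripper_force: 0.0
[-40.85528427 -81.9353163  237.80338614]
```

View pics/p1.png

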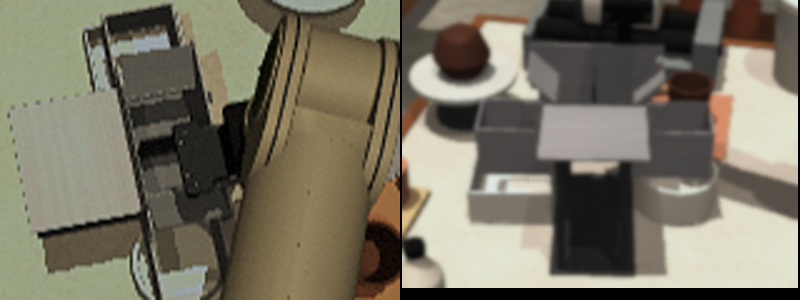

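The arm hides the knob, but the gripper is standing clear on the -x side of the lever. I'm pushing along tool +x now.

```bash
python3 -m pendant '[[1.5,0,0,0,0,0],[2.5,0,0,0,0,0],[3.5,0,0,0,0,0],[4.5,0,0,0,0,0],[5.5,0,0,0,0,0],[6.3,0,0,0,0,0],[7,0,0,0,0,0],[7.5,0,0,0,0,0]]' 1; python3 -c "
from h import *
from rig import readout
print(inchute(readout.read_state()['ee_pos']))"
```

```text
t: 2.7
ee_pos: [612.7, -225.7, 236.2]
orientation: [-0.0, 0.996, 0.092, -0.0]
ft_force: [-1.8, -0.4, -0.3]
grip_width: 0.6
gripper_force: 0.7
[ 34.52598053 -81.43433625 236.17649158]
```

```bash
python3 -m pendant '[[0.4,0,0,0,0,0],[0.8,0,0,0,0,0],[1.1,0,0,0,0,0],[1.1,0,0,0,0,0]]' 1; python3 -m pendant '[[0.2,0,0,0,0,0],[0.4,0,0,0,0,0],[0.4,0,0,0,0,0]]' 1
```

```text
t: 3.03
ee_pos: [623.3, -223.9, 236.7]
orientation: [0.0, 0.996, 0.092, 0.0]
ft_force: [0.3, 0.2, 0.2]
grip_width: 0.6
gripper_force: 0.3
t: 3.28
ee_pos: [626.9, -223.3, 236.7]
orientation: [0.0, 0.996, 0.092, 0.0]
ft_force: [-1.0, -1.7, 1.2]
grip_width: 0.2
gripper_force: 0.5
```

```bash
python3 -m pendant '[[0.3,0,0,0,0,0],[0.6,0,0,0,0,0],[0.6,0,0,0,0,0]]' 1; python3 -m pendant '[[0.3,0,0,0,0,0],[0.6,0,0,0,0,0],[0.6,0,0,0,0,0]]' 1
```

```text
t: 3.53
ee_pos: [633.2, -222.0, 236.6]
orientation: [0.0, 0.996, 0.092, 0.0]
ft_force: [-1.2, -0.9, 1.7]
grip_width: 0.4
gripper_force: 0.6
t: 3.78
ee_pos: [639.1, -220.9, 236.5]
orientation: [0.0, 0.996, 0.092, 0.0]
ft_force: [1.0, -1.3, 0.9]
grip_width: 0.5
gripper_force: 0.7
```

```bash
python3 -m pendant '[[-1.5,0,-1,0,0,0],[-3,0,-4,0,0,0],[-6,0,-8,0,0,0],[-10,2,-10,0,0,0],[-14,4,-12,0,0,0],[-18,6,-12,0,0,0],[-18,9,-12,0,0,0],[-18,13,-12,0,0,0]]' 1;python3 -m pendant '[[0,4,0,0,0,0],[0,8,0,0,0,0],[0,8,0,0,0,0]]' 1; python3 - <<'E'
from h import *
from rig import eyes,readout
f=eyes.grab_frame("top"); pickle.dump(f,open("/tmp/top1.pkl","wb"))
a=cv2.resize(f["frame"][140:260,290:450,::-1],None,fx=5,fy=5,interpolation=cv2.INTER_CUBIC)
cv2.imwrite("pics/p2.png",a)
P=cloud(f); q=C.inv().apply(P.reshape(-1,3)-O)
m=(q[:,1]>-98)&(q[:,1]<-60)&(abs(q[:,0])<110)&(q[:,2]>150)&(q[:,2]<280); print(m.sum(),q[m].mean(0),q[m][np.argsort(-q[m][:,2])[:20]].round())
E
```

```text
t: 4.45
ee_pos: [482.3, -382.4, 360.3]
orientation: [0.002, 0.996, 0.091, 0.001]
ft_force: [0.3, -1.0, 0.8]
grip_width: 0.5
gripper_force: 0.0
t: 4.7
ee_pos: [497.9, -466.4, 351.4]
orientation: [-0.001, 0.996, 0.089, -0.003]
ft_force: [-0.5, -0.3, -2.1]
grip_width: 0.4
gripper_force: 0.0
188 [ 38.00387661 -76.18295825 212.3586251 ] [[ 65. -78. 259.]
 [ 66. -75. 259.]
 [ 68. -76. 259.]
 [ 65. -81. 258.]
 [ 71. -80. 257.]
 [ 70. -71. 257.]
 [ 68. -82. 257.]
 [ 63. -78. 257.]
 [ 73. -71. 257.]
 [ 56. -82. 257.]
 [ 67. -73. 257.]
 [ 56. -79. 256.]
 [ 58. -74. 256.]
 [ 65. -84. 256.]
 [ 65. -67. 256.]
 [ 68. -67. 255.]
 [ 62. -84. 255.]
 [ 71. -83. 255.]
 [ 62. -81. 255.]
 [ 69. -79. 255.]]
```

View pics/p2.png

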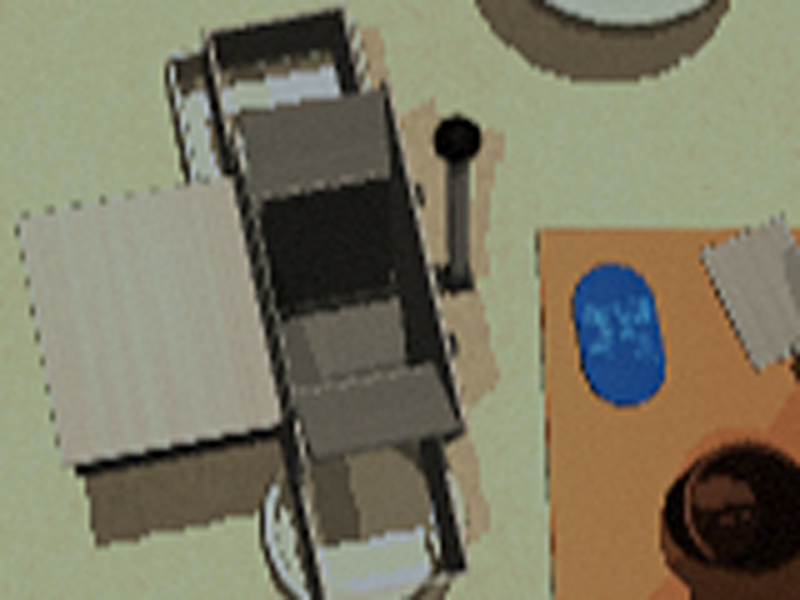

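```bash
python3 - <<'E'
from h import *
f=pickle.load(open("/tmp/top1.pkl","rb"))
for u,v,z in [(457,138,243),(457,280,153),(458,262,160)]: print(inchute(atz(f,290+u/5,140+v/5,z)).round(1))
P=cloud(f); q=C.inv().apply(P.reshape(-1,3)-O)
m=(q[:,1]>-100)&(q[:,1]<-55)&(abs(q[:,0])<110)&(q[:,2]>140)&(q[:,2]<280); p=q[m]
k=p[p[:,0]>45]; 
from scipy.optimize import least_squares
s=least_squares(lambda c: np.linalg.norm(k-c,axis=1)-14,[66,-78,244],loss="soft_l1"); print(s.x,s.cost,len(k))
l=p[(p[:,0]<48)&(p[:,0]>5)]; print(np.polyfit(l[:,0],l[:,2],1),len(l)); print(l[np.argsort(l[:,0])][::6].round())
f=pickle.load(open("/tmp/top0.pkl","rb"));P=cloud(f); q=C.inv().apply(P.reshape(-1,3)-O)
m=(q[:,1]>-100)&(q[:,1]<-60)&(abs(q[:,0])<30)&(q[:,2]>255)&(q[:,2]<290); k=q[m]
print(least_squares(lambda c: np.linalg.norm(k-c,axis=1)-14,[6,-78,264],loss="soft_l1").x)
E
```

```text
[ 67.1 -79.1 243. ]
[ -1.9 -76.8 153. ]
[  8.  -78.6 160. ]
[ 63.8157643  -77.4336169  242.16193441] 315.6778997049661 93
[  1.39884762 156.16906166] 77
[[  6. -71. 154.]
 [  8. -76. 168.]
 [ 12. -73. 170.]
 [ 15. -78. 182.]
 [ 19. -73. 182.]
 [ 23. -79. 188.]
 [ 26. -72. 196.]
 [ 29. -79. 201.]
 [ 33. -73. 202.]
 [ 37. -79. 207.]
 [ 41. -58. 195.]
 [ 43. -79. 223.]
 [ 46. -82. 221.]]
[  4.98775221 -77.57166988 263.78861918]
```

The flap lies at its stop: the lever slope gives 0.62 rad. I'll move to the hod's bail.

```bash
sed -i 's/563.8,-152.,0/563.4,-150.5,0/' h.py; python3 -m pendant '[[0,-4,0,0,0,0.1],[0,-8,0,0,0,-0.1],[0,-12,0,0,0,-0.2],[0,-16,0,0,0,-0.3],[0,-20,0,0,0,-0.4],[0,-24,0,0,0,-0.5],[0,-28,0,0,0,-0.6],[0,-32,0,0,0,-0.7]]' -1;  python3 -c "
from h import *
delta([478,326,340],1.6,0,False)"
```

```text
t: 5.42
ee_pos: [440.2, -141.6, 356.7]
orientation: [0.001, 0.902, 0.431, 0.0]
ft_force: [0.4, 1.5, 0.3]
grip_width: 45.6
gripper_force: 0.0
shift cm [ 38.734 -26.463   1.619] turn [ 0.001  0.001 -0.709] t 5.42 F [0.4 1.5 0.3]
```

```bash
python3 -m pendant '[[3.3,-2.3,0,0,0,-0.1],[6.6,-4.6,0,0,0,-0.2],[9.9,-6.8,0,0,0,-0.3],[13.2,-9,0,0,0,-0.4],[16.5,-11.3,0,0,0,-0.5],[19.8,-13.5,0,0,0,-0.6],[23.1,-15.8,0,0,0,-0.7],[26.4,-18,0,0,0,-0.709]]' -1;  python3 -c "
from h import *
delta([478,326,250],1.6,0,False)"
```

```text
t: 6.08
ee_pos: [467.9, 176.8, 357.1]
orientation: [0.001, 0.696, 0.718, 0.0]
ft_force: [1.6, -0.6, -0.8]
grip_width: 86.5
gripper_force: 0.0
shift cm [14.894  1.442 10.706] turn [0.002 0.001 0.001] t 6.08 F [ 1.6 -0.6 -0.8]
```

```bash
python3 -m pendant '[[3.5,0.3,2,0,0,0],[7,0.6,4,0,0,0],[10.5,0.9,7,0,0,0],[13,1.2,10,0,0,0],[14.9,1.44,10.7,0,0,0],[14.9,1.44,10.7,0,0,0],[14.9,1.44,10.7,0,0,0]]' -1;  python3 -c "
from h import *
from rig import eyes
delta([478,326,104],1.6,0,False,19)
f=eyes.grab_frame('side')
cv2.imwrite('pics/p3.png',cv2.resize(f['frame'][250:400,200:420,::-1],None,fx=3,fy=3))
"
```

```text
t: 6.67
ee_pos: [478.5, 324.6, 249.1]
orientation: [-0.0, 0.698, 0.716, -0.0]
ft_force: [0.3, 0.0, 0.4]
grip_width: 86.9
gripper_force: 0.0
shift cm [ 0.144 -0.028 16.415] turn [-0.001  0.    -0.003] t 6.67 F [0.3 0.  0.4]
```

View pics/p3.png

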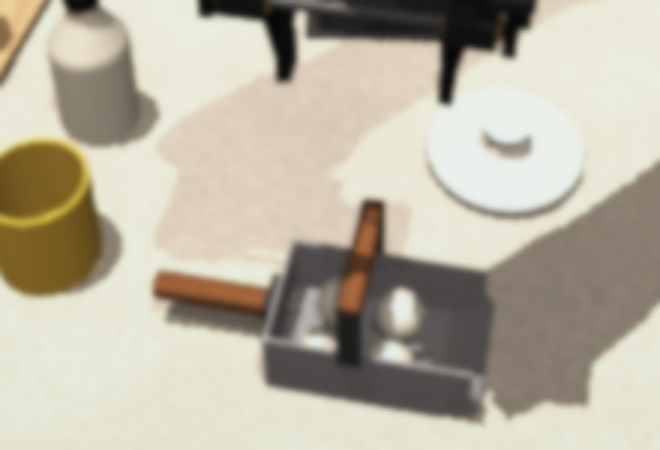

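The fingers, at crop (283,70) and (447,90), straddle the bail at (362,250). I'm descending and gripping it.

```bash
python3 -m pendant '[[0.1,0,4,0,0,0],[0.1,0,8,0,0,0],[0.1,0,11.5,0,0,0],[0.1,0,14,0,0,0],[0.1,0,15.5,0,0,0],[0.1,0,16.3,0,0,0],[0.1,0,16.3,0,0,0]]' -1; python3 -m pendant '[[0,0,0,0,0,0],[0,0,0,0,0,0],[0,0,0,0,0,0],[0,0,0,0,0,0],[0,0,0,0,0,0],[0,0,0,0,0,0],[0,0,0,0,0,0],[0,0,0,0,0,0]]' 1
```

```text
t: 7.3
ee_pos: [480.3, 322.7, 86.1]
orientation: [0.0, 0.699, 0.715, -0.0]
ft_force: [0.3, 0.0, 0.7]
grip_width: 87.3
gripper_force: 0.0
t: 7.97
ee_pos: [480.0, 324.2, 86.5]
orientation: [0.0, 0.699, 0.715, -0.0]
ft_force: [-0.3, -0.3, 0.3]
grip_width: 41.5
gripper_force: 0.0
```

```bash
python3 -m pendant '[[0,0,0,0,0,0],[0,0,0,0,0,0],[0,0,0,0,0,0],[0,0,0,0,0,0],[0,0,0,0,0,0],[0,0,0,0,0,0]]' 1;  python3 -m pendant '[[0,0,-1,0,0,0],[0,0,-2.5,0,0,0],[0,0,-4,0,0,0],[0,0,-6,0,0,0],[0,0,-8,0,0,0],[0,0,-10,0,0,0],[0,0,-12,0,0,0],[0,0,-14,0,0,0]]' 1
```

```text
t: 8.47
ee_pos: [480.0, 324.0, 86.3]
orientation: [0.0, 0.699, 0.715, -0.0]
ft_force: [2.0, -0.1, -1.7]
grip_width: 15.2
gripper_force: 30.0
t: 9.13
ee_pos: [479.2, 323.9, 227.5]
orientation: [-0.0, 0.699, 0.715, -0.001]
ft_force: [1.0, -0.8, -5.6]
grip_width: 15.5
gripper_force: 30.0
```

```bash
python3 -m pendant '[[0,0,-1.5,0,0,0],[0,0,-3.5,0,0,0],[0,0,-5.5,0,0,0],[0,0,-8,0,0,0],[0,0,-10.5,0,0,0],[0,0,-13,0,0,-0.03],[0,0,-15,0,0,-0.08],[0,0,-15.5,0,0,-0.15]]' 1;  python3 -c "
from h import *
delta([0,127,380],np.pi)"
```

```text
t: 9.8
ee_pos: [479.6, 324.7, 385.1]
orientation: [0.0, 0.642, 0.766, 0.001]
ft_force: [0.3, 0.6, -4.7]
grip_width: 15.2
gripper_force: 30.0
shift cm [-35.558  -0.178   0.455] turn [ 3.00e-03  1.00e-03 -1.58e+00] t 9.8 F [ 0.3  0.6 -4.7]
```

```bash
python3 -m pendant '[[-0.5,0,0,0,0,-0.08],[-1.5,0,0,0,0,-0.18],[-3,0,0,0,0,-0.28],[-5,0,0,0,0,-0.38],[-7.2,0,0,0,0,-0.48],[-9.5,0,0,0,0,-0.58],[-11.8,0,0,0,0,-0.68],[-14,0,0,0,0,-0.78]]' 1;  python3 -c "
from h import *
delta([0,127,380],np.pi)"
```

```text
t: 10.47
ee_pos: [503.4, 185.0, 381.5]
orientation: [-0.0, 0.301, 0.954, -0.001]
ft_force: [-0.3, -0.3, -4.7]
grip_width: 14.8
gripper_force: 30.0
shift cm [-15.107 -15.138   0.161] turn [-0.001 -0.001 -0.797] t 10.47 F [-0.3 -0.3 -4.7]
```

```bash
python3 -m pendant '[[-1.6,-1.6,0,0,0,-0.1],[-3.2,-3.2,0,0,0,-0.2],[-4.8,-4.8,0,0,0,-0.3],[-6.4,-6.4,0,0,0,-0.4],[-8,-8,0,0,0,-0.5],[-9.6,-9.6,0,0,0,-0.6],[-11.2,-11.2,0,0,0,-0.7],[-12.6,-12.7,0,0,0,-0.77]]' 1;  python3 -c "
from h import *
delta([0,127,380],np.pi)"
```

```text
t: 11.13
ee_pos: [532.7, 8.4, 381.5]
orientation: [-0.001, -0.079, 0.997, -0.0]
ft_force: [0.7, -0.1, -5.1]
grip_width: 15.2
gripper_force: 30.0
shift cm [-0.19  -3.482  0.154] turn [-0.    -0.001 -0.027] t 11.13 F [ 0.7 -0.1 -5.1]
```

```bash
python3 -m pendant '[[-0.1,-1.5,0.5,0,0,-0.02],[-0.2,-2.8,1.5,0,0,-0.027],[-0.2,-3.5,2.5,0,0,-0.027],[-0.2,-3.5,4,0,0,-0.027],[-0.2,-3.5,5,0,0,-0.027],[-0.2,-3.5,5.2,0,0,-0.027],[-0.2,-3.5,5.2,0,0,-0.027]]' 1;  python3 -c "
from h import *
from rig import eyes
delta([0,127,306],np.pi)
f=eyes.grab_frame('side');g=eyes.grab_frame('top')
cv2.imwrite('pics/p4.png',np.hstack([cv2.resize(f['frame'][70:270,230:430,::-1],(400,400)),cv2.resize(g['frame'][130:270,260:400,::-1],(400,400))]))
"
```

```text
t: 11.72
ee_pos: [539.9, -23.9, 329.0]
orientation: [-0.001, -0.09, 0.996, -0.0]
ft_force: [0.9, 0.1, -5.0]
grip_width: 15.3
gripper_force: 30.0
shift cm [ 0.011 -0.175  2.303] turn [ 0.    -0.001 -0.005] t 11.72 F [ 0.9  0.1 -5. ]
```

View pics/p4.png

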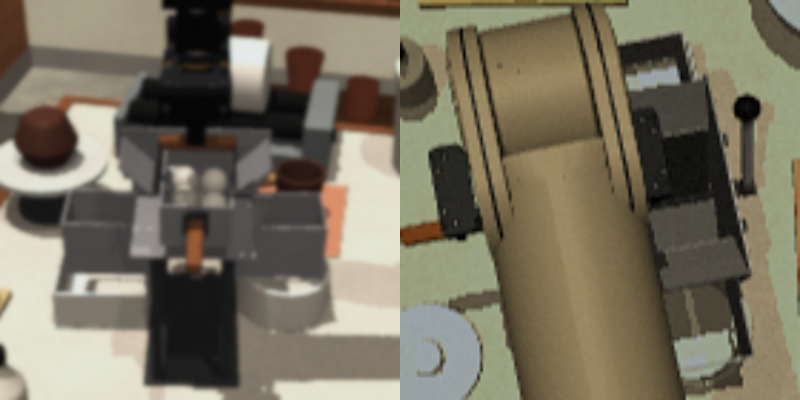

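The hod is centred over the ledge (ledge 133–260 px, hod at about 197 in the crop) with the balls still inside. I'm lowering it.

```bash
python3 -m pendant '[[0,-0.1,0.8,0,0,0],[0,-0.1,1.5,0,0,0],[0,-0.1,2,0,0,0],[0,-0.1,2.3,0,0,0],[0,-0.1,2.3,0,0,0]]' 1; python3 -c "
from h import *
delta([0,127,306],np.pi)"
```

```text
t: 12.23
ee_pos: [540.7, -25.4, 306.4]
orientation: [0.0, -0.09, 0.996, -0.0]
ft_force: [0.6, 0.4, -5.4]
grip_width: 15.3
gripper_force: 30.0
shift cm [ 0.069 -0.011  0.043] turn [-0.     0.    -0.006] t 12.23 F [ 0.6  0.4 -5.4]
```

```bash
python3 -m pendant '[[0,0,0.1,0,0,0],[0,0,0.2,0,0,0],[0,0,0.2,0,0,0]]' 1;python3 -m pendant '[[0,0,0.1,0,0,0],[0,0,0.2,0,0,0],[0,0,0.2,0,0,0]]' 1
```

```text
t: 12.48
ee_pos: [541.0, -25.3, 306.2]
orientation: [0.001, -0.09, 0.996, -0.0]
ft_force: [-5.3, -0.2, 10.8]
grip_width: 15.3
gripper_force: 30.0
t: 12.73
ee_pos: [541.3, -25.3, 306.1]
orientation: [0.002, -0.089, 0.996, -0.001]
ft_force: [-10.1, -0.3, 24.9]
grip_width: 15.4
gripper_force: 30.0
```

```bash
python3 -m pendant '[[0,0,-0.2,0,0,0],[0,0,-0.3,0,0,0],[0,0,-0.3,0,0,0]]' 1;python3 -m pendant '[[0,0,0,0,0,0],[0,0,0,0,0,0],[0,0,0,0,0,0],[0,0,0,0,0,0],[0,0,0,0,0,0],[0,0,0,0,0,0],[0,0,0,0,0,0],[0,0,0,0,0,0]]' -1; python3 -m pendant '[[0,0,-1,0,0,0],[0,0,-3,0,0,0],[0,0,-6,0,0,0],[0,0,-9,0,0,0],[0,0,-12,0,0,0],[0,0,-14,0,0,0],[0,0,-14,0,0,0]]' -1;  python3 -c "
from h import *
delta([0,240,330],np.pi/2)"
```

```text
t: 12.98
ee_pos: [541.1, -25.3, 306.2]
orientation: [0.001, -0.09, 0.996, -0.0]
ft_force: [-1.1, 1.2, 6.9]
grip_width: 15.1
gripper_force: 30.0
t: 13.65
ee_pos: [540.7, -25.6, 305.5]
orientation: [-0.0, -0.089, 0.996, -0.0]
ft_force: [-0.4, 0.2, 0.3]
grip_width: 60.8
gripper_force: 0.0
t: 14.23
ee_pos: [541.4, -25.0, 450.1]
orientation: [0.003, -0.089, 0.996, 0.0]
ft_force: [-0.3, -0.8, -0.3]
grip_width: 86.6
gripper_force: 0.0
shift cm [ 0.281 11.265 12.007] turn [0.004 0.005 1.565] t 14.23 F [-0.3 -0.8 -0.3]
```

```bash
python3 -m pendant '[[0,1.5,0,0,0,0.12],[0,3,0,0,0,0.24],[0,4.5,0,0,0,0.36],[0,6,0,0,0,0.48],[0,7.5,0,0,0,0.6],[0,9,0,0,0,0.72],[0,10.5,0,0,0,0.84],[0,12,0,0,0,0.96]]' -1;  python3 -c "
from h import *
delta([0,260,360],np.pi/2,-0.45,G=19)"
```

```text
t: 14.9
ee_pos: [519.0, 93.2, 445.7]
orientation: [0.0, 0.383, 0.924, -0.0]
ft_force: [0.3, -0.3, -0.1]
grip_width: 87.3
gripper_force: 0.0
shift cm [ 0.398  0.131 10.277] turn [ 0.135 -0.436  0.589] t 14.9 F [ 0.3 -0.3 -0.1]
```

```bash
python3 -m pendant '[[0,0,1.5,0.02,-0.07,0.1],[0.1,0,3,0.04,-0.14,0.2],[0.2,0.1,5,0.07,-0.22,0.3],[0.3,0.1,7,0.1,-0.3,0.41],[0.4,0.1,9,0.12,-0.38,0.51],[0.4,0.1,10.3,0.135,-0.436,0.589],[0.4,0.1,10.3,0.135,-0.436,0.589]]' -1;  python3 -c "
from h import *
from rig import eyes
delta([0,240,255],np.pi/2,-0.45,G=19)
f=eyes.grab_frame('side');g=eyes.grab_frame('top'); pickle.dump((f,g),open('/tmp/p5.pkl','wb'))
cv2.imwrite('pics/p5.png',np.hstack([cv2.resize(f['frame'][70:270,230:430,::-1],(400,400)),cv2.resize(g['frame'][130:270,260:400,::-1],(400,400))]))
"
```

```text
t: 15.48
ee_pos: [515.4, 98.2, 339.0]
orientation: [0.172, 0.62, 0.751, -0.145]
ft_force: [-0.5, 0.9, -0.0]
grip_width: 87.1
gripper_force: 0.0
shift cm [ 2.491  0.171 10.03 ] turn [-0.001  0.004  0.006] t 15.48 F [-0.5  0.9 -0. ]
```

View pics/p5.png

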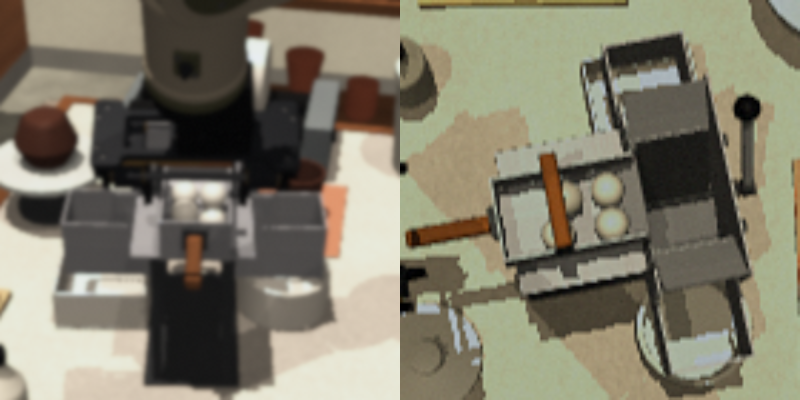

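```bash
python3 - <<'E'
from h import *
f,g=pickle.load(open('/tmp/p5.pkl','rb'))
k=400/140
for u,v,z in [(9,239,263),(90,226,263),(148,154,332),(166,246,332)]: print(inchute(atz(g,260+u/k,130+v/k,z)).round(1))
P=C.inv().apply(cloud(g).reshape(-1,3)-O)
m=(P[:,2]>256)&(P[:,2]<270)&(P[:,1]>205)&(P[:,1]<270)&(abs(P[:,0])<40); print(m.sum(),P[m].mean(0),P[m].min(0),P[m].max(0), np.polyfit(P[m][:,1],P[m][:,0],1))
E
```

```text
[ -2.4 277.1 263. ]
[ -5.1 196.8 263. ]
[ 40.5 128.1 332. ]
[-47.4 128.2 332. ]
154 [ -2.46351514 237.05533122 262.60543577] [-11.13943428 205.08479872 256.49036421] [  7.71574673 269.78263561 268.42247298] [ 0.0032608  -3.23650553]
```

The hod stands on the ledge, with its origin at about chute (-3,127). The tail is centred at (-3,240,255), running along chute y. I'm grasping it.

```bash
python3 -m pendant '[[1,0,3,0,0,0],[2,-0.1,6,0,0,0],[2.5,-0.1,8.5,0,0,0],[2.5,-0.1,10,0,0,0],[2.5,-0.1,10,0,0,0],[2.5,-0.1,10,0,0,0]]' -1; python3 -m pendant '[[0,0,0,0,0,0],[0,0,0,0,0,0],[0,0,0,0,0,0],[0,0,0,0,0,0],[0,0,0,0,0,0],[0,0,0,0,0,0],[0,0,0,0,0,0],[0,0,0,0,0,0]]' 1;python3 -m pendant '[[0,0,0,0,0,0],[0,0,0,0,0,0],[0,0,0,0,0,0],[0,0,0,0,0,0],[0,0,0,0,0,0]]' 1; python3 - <<'E'
from h import *
from rig import readout
s=readout.read_state(); q=s["orientation"]; A=R.from_quat(np.r_[q[1:],q[0]])
g=inchute(s["ee_pos"]-A.apply([0,0,19])); print("grasp",g)
toe=np.array([g[0],67,220.]); 
for th,dy,dz in [(.12,0,0),(.24,0,0),(.36,0,1),(.48,-1,3),(.6,-2,6),(.72,-3,9),(.84,-4,12),(.96,-5,14),(1.02,-5,15)]:
    r=R.from_euler("x",th); p=toe+[0,dy,dz]+r.apply(g-toe); B=C*r*C.inv()*A
    tcp=C.apply(p)+O+B.apply([0,0,19])
    print(th,(A.inv().apply(tcp-s["ee_pos"])/10).round(2),(A.inv()*B).as_rotvec().round(3),p.round())
E
```

```text
t: 16.08
ee_pos: [520.8, 74.2, 243.0]
orientation: [0.172, 0.621, 0.752, -0.142]
ft_force: [0.4, 0.1, -0.7]
grip_width: 87.1
gripper_force: 0.0
t: 16.75
ee_pos: [520.1, 75.3, 241.5]
orientation: [0.172, 0.62, 0.752, -0.142]
ft_force: [0.2, -0.8, 0.4]
grip_width: 41.7
gripper_force: 0.0
t: 17.17
ee_pos: [520.2, 75.3, 241.6]
orientation: [0.172, 0.62, 0.752, -0.142]
ft_force: [-0.2, 0.5, -0.8]
grip_width: 16.7
gripper_force: 30.0
grasp [ -0.99677523 238.1950679  258.67033727]
0.12 [-1.18 -0.   -1.58] [-0.001  0.12   0.   ] [ -1. 232. 279.]
0.24 [-2.54 -0.01 -3.01] [-0.001  0.24   0.001] [ -1. 224. 298.]
0.36 [-4.1  -0.01 -4.35] [-0.002  0.36   0.001] [ -1. 214. 317.]
0.48 [-5.94 -0.02 -5.55] [-0.003  0.48   0.001] [ -1. 200. 336.]
0.6 [-7.94 -0.03 -6.63] [-0.003  0.6    0.001] [ -1. 184. 355.]
0.72 [-10.02  -0.04  -7.5 ] [-0.004  0.72   0.002] [ -1. 167. 371.]
0.84 [-12.17  -0.05  -8.13] [-0.004  0.84   0.002] [ -1. 148. 385.]
0.96 [-14.31  -0.06  -8.45] [-0.005  0.96   0.002] [ -1. 129. 396.]
1.02 [-15.34  -0.06  -8.54] [-0.005  1.02   0.002] [ -1. 119. 401.]
```

```bash
python3 -m pendant '[[-0.57,0,-0.8,0,0.06,0],[-1.18,0,-1.58,0,0.12,0],[-1.84,0,-2.3,0,0.18,0],[-2.54,0,-3,0,0.24,0],[-3.3,0,-3.7,0,0.3,0],[-4.1,0,-4.35,0,0.36,0],[-5,0,-4.96,0,0.42,0],[-5.94,0,-5.55,0,0.48,0]]' 1; cat > t.py <<'E'
from h import *
import sys
from rig import readout
G0=np.array([-1,238.2,258.7]); TOE=np.array([-1,67,220.])
s=readout.read_state(); q=s["orientation"]; A=R.from_quat(np.r_[q[1:],q[0]])
A0=R.from_quat([.62,.752,-.142,.172])
g=inchute(s["ee_pos"]-A.apply([0,0,19])); print("grasp",g.round(1),"tilt",(C.inv()*A*A0.inv()*C).as_rotvec().round(3))
for a in sys.argv[1:]:
    th,dy,dz=map(float,a.split(","))
    r=R.from_euler("x",th); p=TOE+[0,dy,dz]+r.apply(G0-TOE); B=C*r*C.inv()*A0
    tcp=C.apply(p)+O+B.apply([0,0,19])
    print(th,(A.inv().apply(tcp-s["ee_pos"])/10).round(2),(A.inv()*B).as_rotvec().round(3))
E
python3 t.py .48,-1,3 .6,-2,6 .72,-3,9 .84,-4,12 .96,-5,14 1.02,-5,15
```

```text
t: 17.83
ee_pos: [525.6, 47.1, 318.3]
orientation: [-0.013, 0.636, 0.771, 0.011]
ft_force: [-0.2, 1.9, -0.1]
grip_width: 17.0
gripper_force: 30.0
grasp [ -0.8 200.5 337.2] tilt [0.484 0.002 0.   ]
0.48 [-0.06 -0.02  0.08] [-0.002 -0.004  0.001]
0.6 [-1.32 -0.02 -1.8 ] [-0.003  0.116  0.001]
0.72 [-2.77 -0.03 -3.54] [-0.004  0.236  0.001]
0.84 [-4.38 -0.04 -5.1 ] [-0.004  0.356  0.001]
0.96 [-6.13 -0.05 -6.37] [-0.005  0.476  0.001]
1.02 [-7.   -0.06 -6.93] [-0.006  0.536  0.002]
```

Tracking is good and forces are low, so I'm tipping further.

```bash
python3 -m pendant '[[-0.65,0,-0.9,0,0.058,0],[-1.32,0,-1.8,0,0.116,0],[-2,0,-2.7,0,0.176,0],[-2.77,0,-3.54,0,0.236,0],[-3.55,0,-4.35,0,0.296,0],[-4.38,0,-5.1,0,0.356,0],[-5.25,0,-5.75,0,0.416,0],[-6.13,0,-6.37,0,0.476,0]]' 1; python3 t.py  .96,-5,14 1.02,-5,15 1.08,-5,16
python3 -c "
from h import *
from rig import eyes
f=eyes.grab_frame('side');g=eyes.grab_frame('top')
cv2.imwrite('pics/p6.png',np.hstack([cv2.resize(f['frame'][70:270,230:430,::-1],(400,400)),cv2.resize(g['frame'][130:270,260:400,::-1],(400,400))]))
"
```

```text
t: 18.5
ee_pos: [537.8, -16.3, 379.6]
orientation: [-0.194, 0.616, 0.746, 0.16]
ft_force: [-0.3, -0.1, -0.7]
grip_width: 16.8
gripper_force: 30.0
grasp [ -0.5 127.4 396.2] tilt [ 0.959  0.005 -0.001]
0.96 [ 0.11 -0.04  0.03] [-0.005  0.001 -0.001]
1.02 [-0.41 -0.05 -0.86] [-0.006  0.061 -0.001]
1.08 [-0.98 -0.05 -1.72] [-0.006  0.121 -0.001]
```

View pics/p6.png

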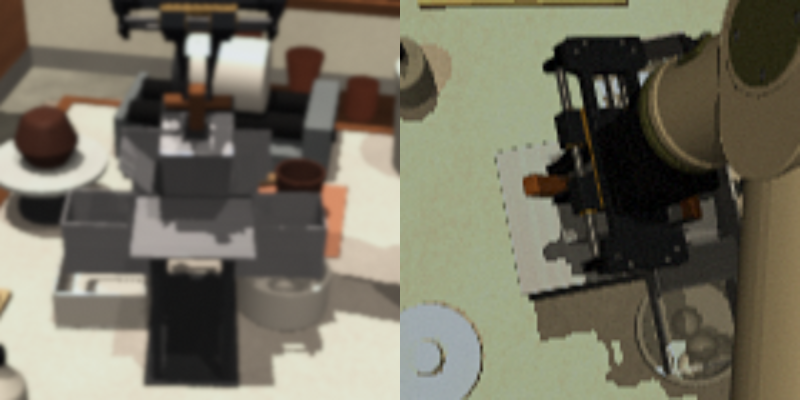

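The hod is tipped about 55°, and at least two or three balls already show in the jar, at crop (685,320), (705,345) and (680,350). I'll tip slightly more and dwell.

```bash
python3 -m pendant '[[-0.4,0,-0.86,0,0.061,0],[-0.8,0,-1.5,0,0.1,0],[-0.8,0,-1.5,0,0.1,0],[-0.8,0,-1.5,0,0.1,0],[-0.8,0,-1.5,0,0.1,0],[-0.8,0,-1.5,0,0.1,0],[-0.8,0,-1.5,0,0.1,0],[-0.8,0,-1.5,0,0.1,0]]' 1; python3 t.py .96,-5,14 .84,-4,12 .72,-3,9 .6,-2,6  
python3 -c "
from h import *
from rig import eyes
f=eyes.grab_frame('side');g=eyes.grab_frame('top'); pickle.dump((f,g),open('/tmp/p7.pkl','wb'))
cv2.imwrite('pics/p7.png',np.hstack([cv2.resize(f['frame'][100:200,270:370,::-1],(400,400),interpolation=cv2.INTER_CUBIC),cv2.resize(g['frame'][215:270,340:395,::-1],(400,400),interpolation=cv2.INTER_CUBIC)]))
"
```

```text
t: 19.27
ee_pos: [540.2, -28.8, 388.8]
orientation: [-0.23, 0.607, 0.737, 0.19]
ft_force: [-0.4, -1.2, -1.4]
grip_width: 17.0
gripper_force: 30.0
grasp [-3.000e-01  1.131e+02  4.044e+02] tilt [1.055 0.007 0.   ]
0.96 [ 0.63 -0.05  1.52] [-0.006 -0.095 -0.   ]
0.84 [ 1.42 -0.03  3.54] [-0.005 -0.215 -0.   ]
0.72 [ 1.92 -0.02  5.72] [-0.004 -0.335 -0.   ]
0.6 [ 2.2  -0.01  7.96] [-0.004 -0.455 -0.   ]
```

View pics/p7.png

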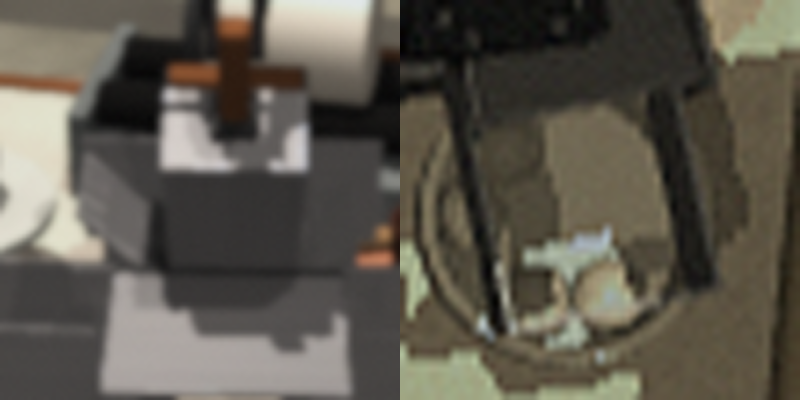

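That was my last picture (10 of 10). It shows one ball clearly at (605,290) and the others in shadow. I'll count the rest from depth data.

```bash
cat > cnt.py <<'E'
from h import *
import sys
f,g=pickle.load(open(sys.argv[1],'rb'))
for n,F in (("top",g),("side",f)):
    P=C.inv().apply(cloud(F).reshape(-1,3)-O); d=np.hypot(P[:,0]+134,P[:,1])
    p=P[(d<57)&(P[:,2]>2)&(P[:,2]<68)]; print(n,len(p))
    gr=np.full((12,12),-1)
    for a in p:
        i,j=int((a[0]+194)//10),int((a[1]+60)//10); gr[i,j]=max(gr[i,j],a[2])
    print(gr)
E
python3 cnt.py /tmp/p7.pkl
```

```text
top 731
[[-1 -1 -1 25 32 30 13 12  9 -1 -1 -1]
 [-1 -1 27 40 43 41 32 40 39 -1 -1 -1]
 [-1 11 25 44 46 42 40 47 43 37 12 -1]
 [-1 11 13 35 45 40 37 40 41 -1 12 11]
 [ 8 12 12 11 13 11 13 33 32 -1 11 10]
 [ 9 12 10 12 11 12 11 11 12 31 36 33]
 [11 11 12  9 10 11 14 10 38 37 44 37]
 [10 10  9  9 13 12 13 11 37 34 42 40]
 [ 6 10 13  9 10 13 32 43 38 34 34 37]
 [-1  9 12 11 16 10 39 44 42 42 12 -1]
 [-1 -1  9 15  9 11 34 44 43 -1 -1 -1]
 [-1 -1 -1 -1 -1 -1 -1 -1 -1 -1 -1 -1]]
side 165
[[-1 -1 -1 36 -1 -1 -1 -1 -1 -1 -1 -1]
 [-1 -1 -1 -1 38 38 -1 -1 -1 -1 -1 -1]
 [-1 -1 -1 -1 43 45 -1 43 -1 66 -1 -1]
 [ 8 10 11 36 40 37 41 -1 -1 -1 -1 67]
 [12 11  8 11 -1 -1 -1 -1 -1 -1 -1  3]
 [11 12 12 12 -1 -1 -1 -1 -1 -1 -1 -1]
 [12 14 12 13 -1 -1 -1 -1 -1 -1 -1 -1]
 [11 11 11 11 -1 -1 -1 -1 -1 -1 -1 17]
 [-1 12 13 -1 -1 -1 -1 -1 -1 -1 -1 -1]
 [-1 10 11 -1 -1 -1 -1 -1 -1 -1 -1 -1]
 [-1 -1 -1 -1 -1 -1 -1 -1 -1 -1 -1 -1]
 [-1 -1 -1 -1 -1 -1 -1 -1 -1 -1 -1 -1]]
```

```bash
python3 -m pendant '[[0.3,0,0.8,0,-0.05,0],[0.63,0,1.52,0,-0.095,0],[1.05,0,2.5,0,-0.155,0],[1.42,0,3.54,0,-0.215,0],[1.7,0,4.6,0,-0.275,0],[1.92,0,5.72,0,-0.335,0],[2.08,0,6.8,0,-0.395,0],[2.2,0,7.96,0,-0.455,0]]' 1; python3 t.py .54,-1,4 .48,0,2 .42,0,2 .36,0,1 .3,0,1 .24,0,0 .18,0,0 .12,0,0 .06,0,0 0,0,0
```

```text
t: 20.03
ee_pos: [528.3, 33.4, 335.8]
orientation: [-0.057, 0.635, 0.769, 0.047]
ft_force: [-0.2, -0.9, -2.8]
grip_width: 16.7
gripper_force: 30.0
grasp [ -0.7 184.4 354.6] tilt [ 0.598  0.002 -0.   ]
0.54 [ 0.6  -0.03  1.05] [-0.002 -0.058 -0.   ]
0.48 [ 1.13 -0.02  2.13] [-0.002 -0.118 -0.   ]
0.42 [ 1.55 -0.02  3.03] [-0.001 -0.178 -0.   ]
0.36 [ 1.89 -0.02  4.05] [-0.001 -0.238 -0.   ]
0.3 [ 2.2  -0.02  4.98] [-0.001 -0.298 -0.   ]
0.24 [ 2.43 -0.02  6.04] [-0.    -0.358 -0.001]
0.18 [ 2.62 -0.01  7.  ] [ 0.    -0.418 -0.001]
0.12 [ 2.75 -0.01  7.98] [ 0.001 -0.478 -0.001]
0.06 [ 2.83 -0.01  8.96] [ 0.001 -0.538 -0.001]
0.0 [ 2.84 -0.01  9.95] [ 0.001 -0.598 -0.001]
```

The depth map shows four balls in the jar, at about chute (-172,-17), (-172,17), (-127,45) and (-102,18). I'm lowering the hod.

```bash
python3 -m pendant '[[0.6,0,1.05,0,-0.058,0],[1.13,0,2.1,0,-0.118,0],[1.55,0,3,0,-0.178,0],[1.89,0,4.05,0,-0.238,0],[2.2,0,5,0,-0.298,0],[2.43,0,6.04,0,-0.358,0],[2.62,0,7,0,-0.418,0],[2.75,0,8,0,-0.478,0]]' 1; python3 t.py .06,0,0 .03,0,0 0,0,0
```

```text
t: 20.7
ee_pos: [520.9, 72.6, 261.0]
orientation: [0.127, 0.628, 0.761, -0.103]
ft_force: [-0.2, 1.1, -0.3]
grip_width: 16.8
gripper_force: 30.0
grasp [ -0.9 233.2 278.9] tilt [ 0.121 -0.001  0.   ]
0.06 [ 0.43 -0.02  0.87] [ 0.002 -0.061 -0.   ]
0.03 [ 0.67 -0.02  1.3 ] [ 0.002 -0.091 -0.   ]
0.0 [ 0.89 -0.02  1.74] [ 0.002 -0.121 -0.001]
```

```bash
python3 -m pendant '[[0.25,0,0.45,0,-0.03,0],[0.43,0,0.87,0,-0.061,0],[0.67,0,1.3,0,-0.091,0],[0.8,0,1.5,0,-0.106,0],[0.89,0,1.7,0,-0.121,0],[0.89,0,1.7,0,-0.121,0]]' 1; python3 t.py 0,0,0
python3 - <<'E'
from h import *
from rig import eyes
f=eyes.grab_frame('side');g=eyes.grab_frame('top'); pickle.dump((f,g),open('/tmp/p8.pkl','wb'))
for F in (f,g):
    P=C.inv().apply(cloud(F).reshape(-1,3)-O)
    m=(P[:,2]>325)&(P[:,2]<340)&(P[:,1]>80)&(P[:,1]<170)&(abs(P[:,0])<60); p=P[m]; print(len(p),p.mean(0) if len(p) else 0)
E
```

```text
t: 21.2
ee_pos: [520.2, 75.0, 241.5]
orientation: [0.171, 0.62, 0.752, -0.141]
ft_force: [-0.3, -0.3, -0.7]
grip_width: 16.5
gripper_force: 30.0
grasp [ -1.1 237.8 258.6] tilt [0.002 0.    0.   ]
0.0 [ 0.03  0.01 -0.02] [ 0.    -0.002  0.   ]
0 0
200 [ -3.62950763 130.0424339  331.63408076]
```

The bail top is at z = 332 mm, which matches a hod flat on the ledge (220 + 112). I'm releasing and backing off.

```bash
python3 -m pendant '[[0,0,0,0,0,0],[0,0,0,0,0,0],[0,0,0,0,0,0],[0,0,0,0,0,0],[0,0,0,0,0,0],[0,0,0,0,0,0],[0,0,0,0,0,0],[0,0,0,0,0,0]]' -1; python3 -m pendant '[[0,0,-1.5,0,0,0],[0,0,-4,0,0,0],[0,0,-7,0,0,0],[0,0,-10,0,0,0],[3,0,-13,0,0,0],[6,0,-15,0,0,0],[9,0,-15,0,0,0],[9,0,-15,0,0,0]]' -1; python3 -m pendant '[[0,0,0,0,0,0],[0,0,0,0,0,0],[0,0,0,0,0,0],[0,0,0,0,0,0]]' -1; python3 - <<'E'
from h import *
from rig import eyes
f=eyes.grab_frame('side');g=eyes.grab_frame('top'); pickle.dump((f,g),open('/tmp/p9.pkl','wb'))
P=C.inv().apply(cloud(g).reshape(-1,3)-O)
def s(n,x,y,z):
    m=(P[:,0]>x[0])&(P[:,0]<x[1])&(P[:,1]>y[0])&(P[:,1]<y[1])&(P[:,2]>z[0])&(P[:,2]<z[1]); print(n,m.sum(),P[m].mean(0).round(1))
s("bail",(-60,60),(80,175),(322,345)); s("tail",(-25,25),(200,278),(240,290)); s("hod floor",(-35,35),(80,112),(212,260)); s("knob",(40,95),(-98,-60),(225,285))
E
python3 cnt.py /tmp/p9.pkl | head -14
```

```text
t: 21.97
ee_pos: [520.4, 74.1, 241.7]
orientation: [0.171, 0.621, 0.752, -0.141]
ft_force: [-0.7, -0.0, -0.4]
grip_width: 62.1
gripper_force: 0.0
t: 22.63
ee_pos: [490.3, 223.2, 335.9]
orientation: [0.17, 0.618, 0.755, -0.141]
ft_force: [-0.4, 0.5, -0.4]
grip_width: 87.0
gripper_force: 0.0
t: 22.97
ee_pos: [493.2, 216.3, 338.3]
orientation: [0.171, 0.622, 0.751, -0.141]
ft_force: [0.5, 0.6, -0.1]
grip_width: 87.0
gripper_force: 0.0
bail 204 [ -3.4 129.5 331.3]
tail 189 [ -3.7 239.  262.1]
hod floor 259 [-1.000e-01  9.610e+01  2.231e+02]
knob 81 [ 62.9 -77.5 249.8]
top 735
[[-1 -1 -1 24 34 35  9 12  8 -1 -1 -1]
 [-1 -1 56 42 43 42 33 40 42 -1 -1 -1]
 [-1 14  9 45 44 44 39 45 47 42  8 -1]
 [-1  9 10 39 43 39 36 44 44 -1 10 11]
 [ 7 11 10 15 12 11 13 33 34 -1 14 12]
 [ 7  9  9 11 13  9  9 10 11 39 35 28]
 [ 7 11 11 11 14 13 13 13 35 37 47 45]
 [ 8 16 12 13 13 12 13 12 34 39 42 39]
 [ 3 11 10 10 12 13 35 42 40 35 33  9]
 [-1 11 13 12 12 12 41 43 44 41 11 -1]
 [-1 -1  8 11 13 12 35 43 40 -1 -1 -1]
 [-1 -1 -1 -1 -1 -1 -1 -1 -1 -1 -1 -1]]
side 172
```

The hod is flat and empty on the ledge, all four balls are in the jar and the flap is still over. I'm handing in.

```bash
python3 -c "
from rig import ctrl
print(ctrl.job_done())"
```

```text
the job is handed in; nothing more can be done
None
```

I handed the job in at about 23 s; the hand-in call gave no verdict. By the depth data, all four balls are in the round jar, the flap is still at its stop on that side, and the hod is empty, flat and let go on the ledge.

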